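# Clamp the starter tub and slide it under the tray's bridge shelf

### The arm

A 6-joint arm with a two-finger parallel gripper is mounted at the origin on the work surface. World frame = base frame: x ahead of the robot, y to its left, z up, the work surface at z = 0. Lengths are in mm, angles in degrees, forces in N, time in s.
With the tool pointing down it reaches from about 350 to 850 mm from the base axis. Payload 8.1 kg.
Tool frame: the origin (TCP) lies on the centre line of the jaws, within the pads' length; the fingertips stand 19 mm ahead of it and the grasp point (between the pads) is the TCP; z points along the fingers, y is the direction in which the jaws open and shut (so a half turn about z gives the same grasp; the last joint's range is limited). The gripper opens to 85 mm and grips with 20 to 120 N. Pads are 22 mm wide; open, the fingers measure 114 mm over their backs; the gripper's body (76 mm by 85 mm) begins 54 mm behind the grasp point. The pads swing forward as they close: fully open they stand 13 mm farther back than shut.
Start: joints at [60.195, 7.471, 85.268, -0, 87.261, -4.893], TCP at [252.717, 544.187, 229.892] pointing down, gripper open.
Joint ranges: [-169.43, 169.43], [-51.17, 129.36], [1.28, 143.12], [-76.62, 256.62], [0, 156.53], [-152.29, 152.29]. Speed limits (degrees/s): [136.94, 136.94, 159.86, 180, 180, 180].

### API

Orientations are given as [roll, pitch, yaw] about the fixed x, y, z axes, in that order (R = Rz(yaw) Ry(pitch) Rx(roll)).
In Python, from bench import r, viewer gives the robot as it stands.
- The arm moves only by the tool carry_out, never from a script. Its argument "commands" is a list that holds one entry, the list of rows, each a list of 7 numbers: the finger opening in mm, from 0 to 85.4, then the shift along the tool's x, y, z in mm, then the turn, a rotation vector about the tool's x, y, z in degrees. A call has 1 to 5 rows; each row is the pose to reach, as a shift and turn from the pose commanded when the call began, along the tool's axes at that moment; what a row does not reach only later rows make up. A row lasts 1/8 s, in which the tool goes at most 62.5 mm and 10.7 degrees, less where a joint would pass 70% of its speed; a pose out of reach is approached as far as the arm can. A call with a gripper value outside its range is refused whole. The fingers move at their own pace and stop on an object; "grip_force" is the grip in N (left out, the last holds). Time passes only in rows, so rows that repeat a pose let the fingers close. It gives the time, the measured TCP pose, the force and the opening at its end, in the units of the state.
- r.sense(): the state, without advancing time (a new reading comes with each control period).
- viewer.snapshot(name): name is "side" or "top"; returns the picture (480x640x3 uint8, red, green, blue); there is no depth.
- viewer.calibration(name): a dict with "camera_matrix" (3x3 intrinsics, pixels), "rvec" (rotation vector, rad) and "tvec" (3), from world to camera coordinates, as OpenCV has them. Camera axes: x right, y down, z forward; pixel columns grow to the right and rows downward; lengths in mm; the calibration is good to about 2 mm. A picture is of the moment at which its call begins. calibration takes no time and is no camera call.
- r.hand_in(): hands the job in, once; it reports no verdict.
The state is a dict: "time": time; "joint_pos": joint angles; "qd": joint speeds; "joint_efforts": joint torques, N m; "tool_pos": TCP position; "tcp_rot": TCP orientation; "ft_force": force on the tool from outside, world axes, zero at the start; "wrist_torque": the same for the moment, N m; "finger_gap": finger opening in mm.
Only numpy, scipy, OpenCV 4.12 (cv2) and the standard library are available. Lean on these libraries where they do the work, as an engineer would, in place of code of your own. Each camera call takes 0.05 s, during which the arm holds its last target. There are 200 camera calls.

### The job

Swing the starter tub's wire bail over the lid and fully down so that the tub is clamped shut, then slide the tub along the tray floor, between the jug and the lid rest, and under the little bridge shelf until it sits square against the stop inside. Keep the tub flat on the tray floor the whole way, and leave everything else where it stands.

Things in the scene. Friction and masses are not known exactly. Their poses are not given: they have to be found in the camera images.
- tub_center (a point): Centre of the closed plastic starter tub, 39 mm above its underside; z up, +y = its front, where the bail closes; it enters the bridge front first. Stepped box: lower body 100 mm (x) by 110 mm (y), 50 mm high; above it a neck and lid 84 by 110 mm, lid top 78 mm above the underside. Starts roughly facing the bridge. Too wide to grasp; slides with 3 to 7 N.
- tub: The same tub, about 0.85 kg; origin at the centre of its underside, same axes. It stands on the tray floor.
- bail (a joint): Wire bail's angle (rad) about the tub's x axis, pivot on the tub's centre line 66 mm above its underside. 0 = clamped, at its stop: points to the tub's front (+y), 0.17 below level. 1.74 = straight up; more = leaning to the rear, stop at 2.35. Friction keeps it where it is left; about 1 N at the tab moves it. Upright it is too tall for the bridge.
- bail_tab (a point): Middle of the bail's flat thumb tab, 77 mm from the pivot; tab 44 mm wide, 4 mm thick, reaching from 66 to 88 mm from the pivot. A 5 mm cross wire at 66 mm carries it; the bail's arms run 47 mm either side of the tub's middle, outside the lid. Move it along its arc: a level shove past upright drags or tips the tub.
- bridge: Fixed birch bridge shelf. Origin on the tray floor at the middle of its mouth; +y inward. Two 12 mm cheeks, 126 mm apart inside; top's underside 95, upper face 107 mm above the tray floor; 100 mm deep. A 30 mm high stop bar, face 60 mm in: with the tub's front on it, the tub's centre is 5 mm inside the mouth and its rear 50 mm outside; the closed bail passes above the bar.
- lid_rest_center (a point): Centre of the white ceramic lid rest (slotted block, 70 mm in its x, 80 mm in its y, 50 mm high, 25 mm from centre to underside), standing on the robot's side of the gap. Leave it in place.
- jug_center (a point): Centre of the low glass measuring jug (84 mm across, 80 mm high, handle pointing away from the robot and reaching about 35 mm out), standing on the far side of the gap. Leave it in place. The gap between it and the lid rest is 148 mm or more.
- dough_hook_center (a point): Steel dough hook, 150 mm long along y, 22 mm high, lying along the far side of the tray. Leave it in place.
- spatula: Yellow silicone spatula, 230 mm long, blade 50 mm wide, 16 mm high, lying along the far side of the tray; origin under its middle. Leave it in place.
- dish_center (a point): White ceramic dish, 76 mm across and 36 mm high, standing on top of the bridge. Leave it in place.
- tray: Fixed birch tray, 435 mm (x) by 745 mm (y), walls 6 mm thick and 36 mm high, floor 6 mm above the work surface; origin at the centre of its underside.
Not all that is in view belongs to the job. Leave any orange or turquoise look-alike of the tub alone.

How it is judged (in metres and radians):
On the way:
1. the bail is swung over and clamped down while the tub is still short of the bridge (value of joint bail below 0.12 rad and y of tub_center in the frame of bridge below -0.06 m), for 0.2 s.
At the end, for the whole second after the job is handed in: The bail is down within 0.12 rad of its stop, and the tub stands flat and still under the bridge, front first between its cheeks, its front within 8 mm of the stop bar and square to it within 0.12 rad (value of joint bail below 0.12 rad and y of tub_center in the frame of bridge between -0.003 and 0.012 m and x of tub_center in the frame of bridge between -0.02 and 0.02 m and angle between the y axis of tub_center and the y axis of bridge, either way round below 0.12 rad and y of bail_tab in the frame of bridge above 0.06 m and angle between tub_center's own z axis and vertical below 0.05 rad and linear speed of tub below 0.01 m/s); the robot touches nothing.
It fails at once if the tub is lifted off the tray floor (centre raised 15 mm) (height (world z) of tub_center above 0.06 m).
It fails at once if the tub is tipped by more than 0.25 rad (angle between tub_center's own z axis and vertical above 0.25 rad).
It fails at once if the jug, the lid rest or the dish on the bridge is shifted by more than 12 mm (distance of any of jug_center, lid_rest_center, dish_center from where it was at the start of the episode above 0.012 m).
It fails at once if the dough hook or the spatula is shifted by more than 15 mm (distance of any of dough_hook_center, spatula from where it was at the start of the episode above 0.015 m).
It also fails if it takes over 72 s, if anything falls off the work surface, if the arm or the gripper's body presses on something with over 40 N, if the wrist force passes 120 N, or if a joint passes its speed limit or range.

## Working session

There is one attempt and no reset: what is moved stays moved. The work goes in short steps, Python scripts to look and compute and a tool call to move; the robot and the scene stay as the last step left them, time stands still between calls to the robot, and variables do not carry over. Pictures are saved under pics/ and viewed, about 8 in all and at most 12, crops included, and the job is handed in when it is done.

Besides the shell and the picture viewer there is one more tool, called after ">>>" as name(argument=value, ...) on one line, values as JSON. carry_out: Moves the arm, as the interface text tells. Its arguments: {"type":"object","properties":{"commands":{"type":"array","items":{"type":"array","items":{"type":"array","items":{"type":"number"}}}},"grip_force":{"type":"number"}},"required":["commands"]}

```bash
mkdir -p pics
python3 - <<'E'
from bench import r, viewer
import cv2
for n in("side","top"):
    cv2.imwrite(f"pics/{n}0.png",viewer.snapshot(n)[:,:,::-1]); c=viewer.calibration(n)
    R,_=cv2.Rodrigues(c["rvec"]); print(n,c["camera_matrix"],(-R.T@c["tvec"].reshape(3)),R)
print(r.sense())
E
```

```text
side [[526.5780382    0.         309.39392558]
 [  0.         526.5780382  231.51048845]
 [  0.           0.           1.        ]] [  57.92616944 -850.8788628   806.08672552] [[ 0.87802909 -0.4785386   0.00810771]
 [-0.30077265 -0.56488052 -0.76840472]
 [ 0.3722912   0.67224311 -0.63991285]]
top [[465.45607417   0.         316.9506315 ]
 [  0.         465.45607417 237.98914252]
 [  0.           0.           1.        ]] [ 229.37916202 -119.00208896 1312.45811285] [[-3.86049552e-02 -9.99254541e-01  1.38313524e-04]
 [-9.76407487e-01  3.76928575e-02 -2.12620949e-01]
 [ 2.12457235e-01 -8.34327257e-03 -9.77134747e-01]]
{'time': 0.1, 'joint_pos': array([ 6.01940428e+01,  7.51163012e+00,  8.53220297e+01,  1.94660266e-03,
        8.72615009e+01, -4.89056437e+00]), 'qd': array([-0.07444773, -0.14381982, -0.03822196,  0.04259955,  0.02817847,
        0.01094252]), 'joint_efforts': array([ 1.71147374e-03, -5.70947850e+01, -5.01941371e+01, -6.80372682e-05,
        8.06055934e-03, -9.94625293e-05]), 'tool_pos': array([252.46931285, 543.75981679, 228.95015933]), 'tcp_rot': array([-1.79905352e+02, -1.00498567e-02,  1.55084504e+02]), 'ft_force': array([-0.12361019,  0.09259837,  0.20724548]), 'wrist_torque': array([-0.04344172,  0.02762828,  0.00929765]), 'finger_gap': 85.31914131297165}
```

View pics/side0.png

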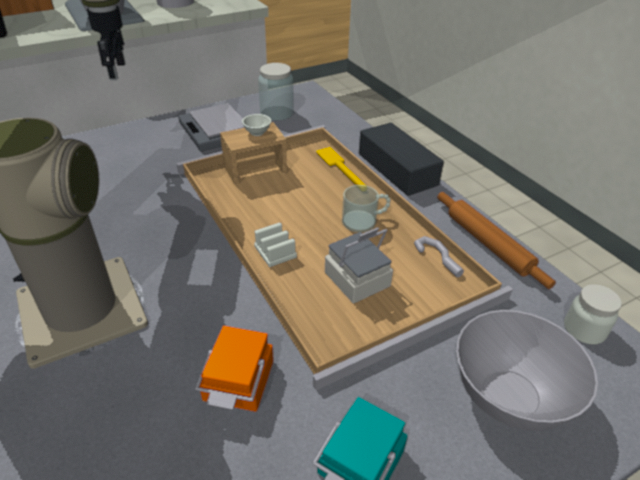

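View pics/top0.png

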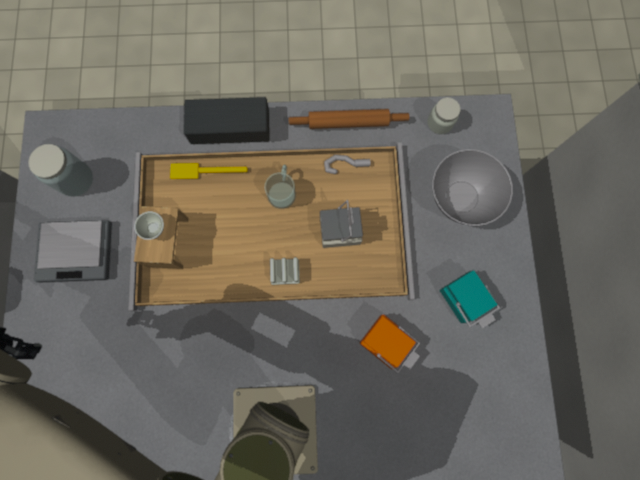

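The grey tub in the tray is at side (360,265) and top (342,226). The look-alikes are orange at side (237,367) / top (390,342) and turquoise at side (365,445) / top (470,297). I choose the grey one: it stands on the tray with its bail up. Next is a close crop of the tub and bridge in both views.

Run:
```python
import cv2,numpy as np
t=cv2.imread("pics/top0.png");s=cv2.imread("pics/side0.png")
def c(i,x,y,w=80,h=60):
    o=cv2.resize(i[y:y+h,x:x+w],(400,300),interpolation=cv2.INTER_CUBIC)
    for k in range(0,w,10):
        cv2.line(o,(k*5,0),(k*5,5 if k%20 else 10),(0,0,255),1)
    for k in range(0,h,10):
        cv2.line(o,(0,k*5),(5 if k%20 else 10,k*5),(0,0,255),1)
    return o
cv2.imwrite("pics/c1.png",np.vstack([np.hstack([c(t,300,195),c(s,320,220,88,66)]),np.hstack([c(t,125,200,88,66),c(s,210,110,88,66)])]))
```

```text
(no output)
```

View pics/c1.png

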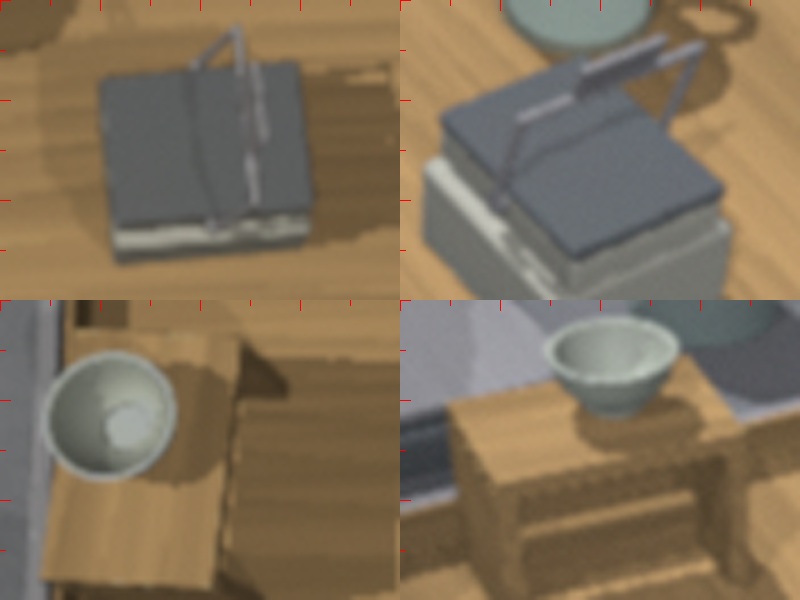

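```bash
cat > h.py <<'E'
import cv2,numpy as np
from bench import r,viewer
from scipy.optimize import least_squares
C={n:viewer.calibration(n) for n in("side","top")}
def proj(n,P): c=C[n]; return cv2.projectPoints(np.float64(P).reshape(-1,3),c["rvec"],c["tvec"],c["camera_matrix"],None)[0][:,0]
def PM(n): c=C[n]; return c["camera_matrix"]@np.hstack([cv2.Rodrigues(c["rvec"])[0],np.reshape(c["tvec"],(3,1))])
def tri(t,s): X=cv2.triangulatePoints(PM("top"),PM("side"),np.float64(t).T,np.float64(s).T); return (X[:3]/X[3]).T
def onz(n,p,z):
    M=PM(n); H=np.c_[M[:,0],M[:,1],M[:,2]*z+M[:,3]]; q=np.linalg.solve(H,[*p,1]); return q[:2]/q[2]
def pts(q,L):
    c,s=np.cos(q[2]),np.sin(q[2]); L=np.float64(L); return np.c_[q[0]+c*L[:,0]-s*L[:,1],q[1]+s*L[:,0]+c*L[:,1],L[:,2]]
def fit(L,t,s,q0):
    f=lambda q:np.r_[(proj("top",pts(q,L))-t).ravel(),(proj("side",pts(q,L))-s).ravel()]
    o=least_squares(f,q0,x_scale=[10,10,.1],loss="soft_l1"); return o.x,f(o.x).reshape(-1,2).round(1)
E
python3 - <<'E'
from h import *
np.set_printoptions(suppress=True,precision=1)
# order: front = +y(left in top). corners: frontRight(+x far), rearRight, rearLeft(near), frontLeft
t=[(320.2,210.4),(359.6,207.6),(362.2,236.6),(323.6,239.4)]
# side: far-front = top, far-rear = right, near-rear=front, near-front=left
s=[(359.6,233.2),(390.8,261.4),(358.5,276.1),(329.2,246)]
print("lid",tri(t,s))
L=[(42,55,84),(42,-55,84),(-42,-55,84),(-42,55,84)]
q,e=fit(L,t,s,[430,-180,0]);print("tub",q,np.degrees(q[2]),e.tolist())
T=tri([(347.4,201),(351,235)],[(386.7,229.9),(346.8,246)]);print("wire",T)
t=[(177.4,208.1),(171.9,262.7),(134.2,261.6)];s=[(284.4,139.7),(234.2,150.7),(221,133.8)]
print("bridge",tri(t,s))
L=[(75,0,113),(-75,0,113),(-75,100,113)]
b,e=fit(L,t,s,[430,180,0]);print(b,np.degrees(b[2]),e.tolist())
c,sn=np.cos(b[2]),np.sin(b[2])
print("tub in bridge",np.array([[c,sn],[-sn,c]])@(q[:2]-b[:2]))
print("jug",onz("top",(281,188),86),"rest",onz("top",(284,270),56))
print("dish",onz("top",(149,226),149))
E
```

```text
lid [[ 574.9 -141.4   77.5]
 [ 578.3 -250.    82.2]
 [ 498.2 -253.    80.2]
 [ 494.  -147.8   78.9]]
tub [ 534.8 -199.3    0.1] 3.072992805429508 [[0.3, -0.2], [0.8, -0.9], [1.7, -0.1], [-0.2, 0.7], [0.1, -2.0], [1.0, -0.2], [-0.7, 0.3], [-2.3, -1.5]]
wire [[ 584.6 -214.3  135.4]
 [ 490.7 -217.9  134.8]]
bridge [[586.6 242.2 108.5]
 [444.3 251.2 109.5]
 [449.3 351.4 107. ]]
[513.6 244.4  -0.1] -4.021162406256067 [[0.6, -0.8], [0.6, 0.0], [0.1, -0.1], [1.4, -1.2], [-3.4, -0.1], [-2.0, -1.2]]
tub in bridge [  52.3 -441.1]
jug [641.  -35.7] rest [416.9 -36.7]
dish [530.6 301.6]
```

The pose fits give:

| Thing | Position (mm) | Yaw (deg) |
|---|---|---|
| Tub | about (536, -199) | about 2.7 |
| Bridge mouth | about (515, 246) | about -3.8 |
| Jug | about (641, -36) | – |
| Lid rest | about (417, -37) | – |

The bail leans about 14° to the rear of upright. My plan is to bring closed fingers behind the tab with yaw 90, so tool x = world +y, tool y = world +x and tool z = down. Then I push the tab along its arc.

>>> carry_out(commands=[[[0,-37,-39,0,0,0,10],[0,-75,-77,0,0,0,20],[0,-112,-116,0,0,0,30],[0,-150,-155,0,0,0,40],[0,-187,-194,0,0,0,50]]], grip_force=30)

```text
time: 0.72
tool_pos: [340.7, 287.7, 229.5]
tcp_rot: [-180.0, 0.0, 104.8]
ft_force: [1.6, -0.3, 1.2]
finger_gap: -0.0
```

>>> carry_out(commands=[[[0,-58,4,0,0,0,5],[0,-116,8,0,0,0,10],[0,-174,12,0,0,0,15],[0,-232,16,0,0,0,15],[0,-290,20,0,0,0,15]]])

```text
time: 1.35
tool_pos: [435.5, 12.8, 229.7]
tcp_rot: [180.0, -0.0, 90.1]
ft_force: [0.9, 0.2, 0.1]
finger_gap: 0.1
```

>>> carry_out(commands=[[[0,-58,20,0,0,0,0],[0,-116,40,0,0,0,0],[0,-174,60,0,0,0,0],[0,-232,80,0,0,0,0],[0,-290,100,0,0,0,0]]])

```text
time: 1.98
tool_pos: [536.0, -277.1, 229.4]
tcp_rot: [-180.0, -0.0, 90.1]
ft_force: [0.5, 0.8, 0.4]
finger_gap: 0.2
```

>>> carry_out(commands=[[[0,0,0,30,0,0,0],[0,0,0,60,0,0,0],[0,0,0,70,0,0,0],[0,0,0,70,0,0,0]]])

```text
time: 2.48
tool_pos: [535.4, -274.7, 159.3]
tcp_rot: [-179.9, -0.1, 90.1]
ft_force: [0.1, 0.9, 0.1]
finger_gap: 0.0
```

Run:
```python
from h import *
t=viewer.snapshot("top")[:,:,::-1];s=viewer.snapshot("side")[:,:,::-1]
print(r.sense()["tool_pos"])
c=lambda i,x,y:cv2.resize(i[y:y+100,x:x+80],(400,500),interpolation=cv2.INTER_CUBIC)
cv2.imwrite("pics/c2.png",np.hstack([c(t,310,165),c(s,320,190)]))
```

```text
[ 536.539616   -275.37892202  161.43844112]
```

View pics/c2.png

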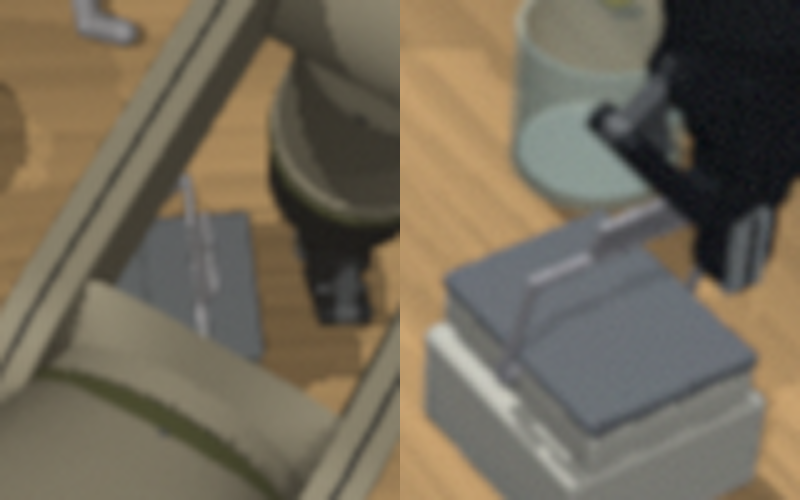

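The side view shows the closed fingertips at about (387,247), just behind the bail, and the tub is undisturbed. Now I work out the actual tip height.

Run:
```python
from h import *
for z in (142,135,129): print(z,proj("side",[(521,-286,z),(521,-264,z),(551,-286,z),(551,-264,z)]).round(1).tolist())
```

```text
142 [[379.9, 259.5], [373.3, 252.5], [393.2, 254.4], [386.4, 247.5]]
135 [[379.6, 262.2], [373.0, 255.2], [392.8, 257.1], [386.0, 250.2]]
129 [[379.3, 264.6], [372.7, 257.6], [392.4, 259.5], [385.7, 252.6]]
```

Run:
```python
from h import *
for z in (142,160,214): print(z,proj("side",[(536,-275,z)]),proj("top",[(536,-275,z)]))
print(tri([(378.5,224)],[(387,244)]), tri([(379,229)],[(387,247)]))
i=viewer.snapshot("side")[:,:,::-1]
o=cv2.resize(i[180:270,340:460],(800,600),interpolation=cv2.INTER_LANCZOS4); o=np.clip(o.astype(float)*1.8+20,0,255).astype(np.uint8)
def dot(P,col):
    u,v=proj("side",[P])[0]; cv2.circle(o,(int((u-340)*6.667),int((v-180)*6.667)),4,col,-1)
for z,c in((142,(0,0,255)),(160,(0,255,0)),(214,(255,0,0))): dot((536,-275,z),c)
cv2.imwrite("pics/c3.png",o)
```

```text
142 [[383.21500827 253.41939902]] [[372.29217599 216.29488138]]
160 [[384.16248042 246.23440411]] [[373.10935568 214.48116565]]
214 [[387.14362687 223.62738398]] [[375.71221676 208.70416196]]
[[ 517.45427786 -290.00754534  181.6536738 ]] [[ 510.41262424 -293.55447274  179.11021326]]
```

View pics/c3.png

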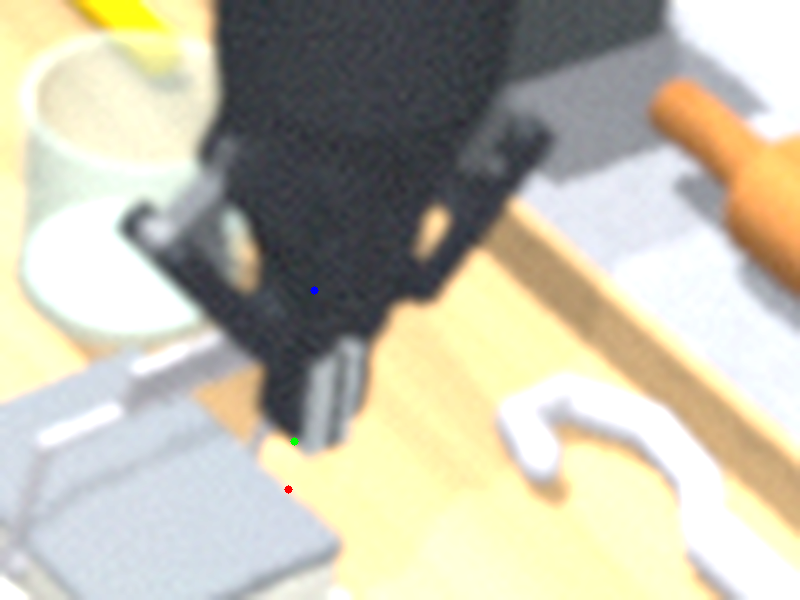

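The side view puts the fingertips higher than the stated 19 mm ahead of the TCP. I'll check by touching the floor gently behind the tub.

>>> carry_out(commands=[[[0,-25,0,0,0,0,0],[0,-25,0,40,0,0,0],[0,-25,0,80,0,0,0],[0,-25,0,108,0,0,0],[0,-25,0,118,0,0,0]]])

```text
time: 3.25
tool_pos: [534.9, -300.7, 40.4]
tcp_rot: [-179.9, -0.1, 90.1]
ft_force: [0.1, 0.6, 0.2]
finger_gap: 0.1
```

>>> carry_out(commands=[[[0,0,0,3,0,0,0],[0,0,0,6,0,0,0],[0,0,0,9,0,0,0],[0,0,0,9,0,0,0]]])

```text
time: 3.75
tool_pos: [536.1, -300.3, 33.3]
tcp_rot: [180.0, 0.0, 90.1]
ft_force: [0.4, -0.7, 0.9]
finger_gap: 0.1
```

>>> carry_out(commands=[[[0,0,0,2,0,0,0],[0,0,0,4,0,0,0],[0,0,0,6,0,0,0],[0,0,0,6,0,0,0]]])

```text
time: 4.25
tool_pos: [535.7, -300.0, 26.6]
tcp_rot: [-180.0, -0.0, 90.1]
ft_force: [0.6, -0.0, -0.4]
finger_gap: -0.2
```

>>> carry_out(commands=[[[0,0,0,1,0,0,0],[0,0,0,2,0,0,0],[0,0,0,3,0,0,0],[0,0,0,4,0,0,0]]])

```text
time: 4.75
tool_pos: [535.9, -300.2, 22.8]
tcp_rot: [180.0, 0.0, 90.1]
ft_force: [-1.4, 0.5, -0.1]
finger_gap: 0.2
```

>>> carry_out(commands=[[[0,-10,0,0,0,0,0],[0,-10,0,3,0,0,0],[0,-10,0,5,0,0,0],[0,-10,0,5,0,0,0]]])

```text
time: 5.25
tool_pos: [535.6, -309.9, 17.4]
tcp_rot: [-180.0, -0.0, 90.1]
ft_force: [-0.9, -0.0, 0.5]
finger_gap: 0.2
```

Run:
```python
from h import *
i=viewer.snapshot("side")[:,:,::-1]
print(r.sense()["tool_pos"],r.sense()["ft_force"])
o=cv2.resize(i[210:315,320:460],(800,600),interpolation=cv2.INTER_LANCZOS4); o=np.clip(o.astype(float)*1.6+15,0,255).astype(np.uint8)
k=800/140
def dot(P,col):
    u,v=proj("side",[P])[0]; cv2.circle(o,(int((u-320)*k),int((v-210)*k)),4,col,-1)
for z,c in((6,(0,0,255)),(18,(0,255,0)),(72,(255,0,0))): dot((536,-310,z),c)
cv2.imwrite("pics/c4.png",o)
```

```text
[ 535.73477854 -309.95750028   17.63057443] [-0.0633322  -0.73079136 -0.73115256]
```

View pics/c4.png

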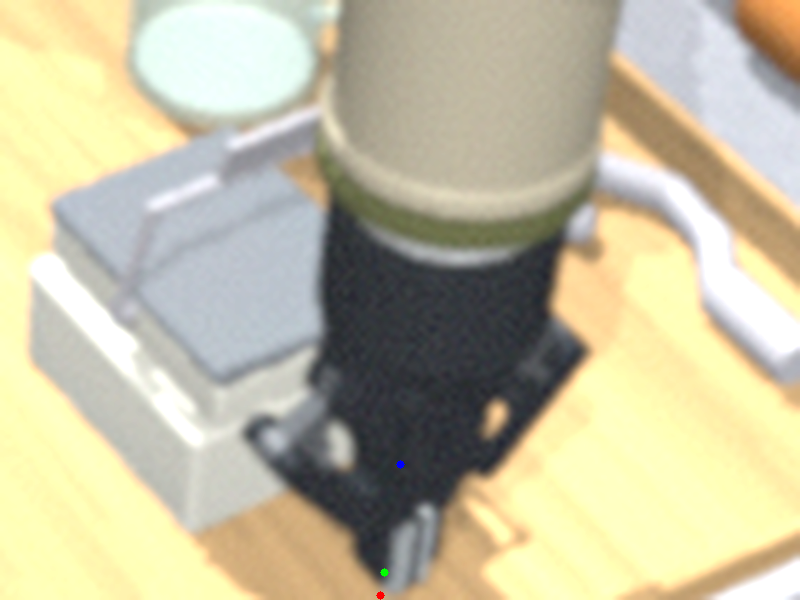

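The tip is just above the floor at about pixel (388,314), with no contact yet. I'll step down a little more.

>>> carry_out(commands=[[[0,0,0,1,0,0,0],[0,0,0,2,0,0,0],[0,0,0,3,0,0,0],[0,0,0,4,0,0,0]]])

```text
time: 5.8
tool_pos: [535.9, -310.1, 13.8]
tcp_rot: [-180.0, -0.0, 90.1]
ft_force: [0.1, -0.1, 0.4]
finger_gap: -0.2
```

>>> carry_out(commands=[[[0,0,0,1,0,0,0],[0,0,0,2,0,0,0],[0,0,0,3,0,0,0],[0,0,0,4,0,0,0]]])

```text
time: 6.3
tool_pos: [535.9, -310.2, 9.8]
tcp_rot: [180.0, -0.0, 90.1]
ft_force: [1.0, 0.3, 0.0]
finger_gap: 0.2
```

>>> carry_out(commands=[[[0,0,0,1,0,0,0],[0,0,0,2,0,0,0],[0,0,0,3,0,0,0],[0,0,0,4,0,0,0]]])

```text
time: 6.8
tool_pos: [535.9, -310.2, 5.8]
tcp_rot: [-180.0, -0.0, 90.1]
ft_force: [0.6, -0.2, -0.2]
finger_gap: 0.1
```

>>> carry_out(commands=[[[0,0,0,1,0,0,0],[0,0,0,2,0,0,0],[0,0,0,3,0,0,0]]])

```text
time: 7.18
tool_pos: [536.0, -310.2, 4.6]
tcp_rot: [-180.0, -0.0, 90.1]
ft_force: [-9.0, 5.9, 21.4]
finger_gap: 0.1
```

Contact came at a reported z of about 5, so the tip sits at the reported TCP height (floor 6) and not 19 mm ahead of it. I lift and use this in the plan.

>>> carry_out(commands=[[[0,0,0,-30,0,0,0],[0,0,0,-80,0,0,0],[0,0,0,-120,0,0,0],[0,0,0,-129,0,0,0],[0,0,0,-129,0,0,0]]])

```text
time: 7.8
tool_pos: [536.2, -310.4, 132.3]
tcp_rot: [179.9, 0.0, 90.1]
ft_force: [-0.2, 1.1, -1.5]
finger_gap: -0.1
```

Run:
```python
from h import *
for P in [(526,-321,18),(526,-321,14),(524,-321,18),(536,-310,18)]: print(P,proj("side",[P]).round(1))
i=viewer.snapshot("side")[:,:,::-1]; print(r.sense()["tool_pos"],r.sense()["ft_force"])
o=cv2.resize(i[190:280,330:450],(800,600),interpolation=cv2.INTER_LANCZOS4); o=np.clip(o.astype(float)*1.6+15,0,255).astype(np.uint8)
k=800/120
def dot(P,col):
    u,v=proj("side",[P])[0]; cv2.circle(o,(int((u-330)*k),int((v-190)*k)),3,col,-1)
for a in (-1,1):
    for b in (-1,1): dot((536+10*a,-310+11*b,132),(0,0,255))
th=np.radians(2.7)
for z in(66,77,88):  # bail middle at angle 1.99
    for a in np.radians([100,104,108]): 
        y=z*np.cos(a); dot((536-np.sin(th)*y,-199+np.cos(th)*y,72+z*np.sin(a)),(0,255,0))
cv2.imwrite("pics/c5.png",o)
```

```text
(526, -321, 18) [[386.2 315.7]]
(526, -321, 14) [[386.  317.1]]
(524, -321, 18) [[385.4 316.1]]
(536, -310, 18) [[387.2 310.2]]
[ 535.43295265 -309.86333424  130.81407344] [-0.70125992  0.19791738 -1.12001388]
```

View pics/c5.png

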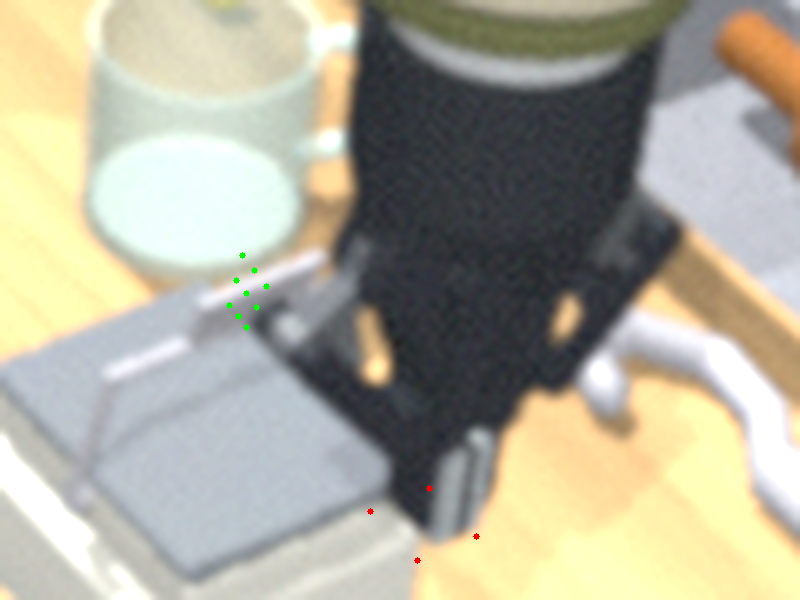

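The tip at z 132 is a little right of and above the predicted dots, so the tip reference holds to a few mm. The tab is centred near crop (262,290), leaning back about 107°. Now the swing along the arc.

>>> carry_out(commands=[[[0,40,0,-13,0,0,0],[0,60,0,-13,0,0,0],[0,70,0,-13,0,0,0],[0,76,0,-13,0,0,0],[0,82,0,-14,0,0,0]]])

```text
time: 8.48
tool_pos: [535.4, -228.4, 145.3]
tcp_rot: [-179.9, 0.0, 90.1]
ft_force: [-0.1, -1.2, -0.4]
finger_gap: -0.1
```

>>> carry_out(commands=[[[0,5,0,-1,0,0,0],[0,10,0,-2,0,0,0],[0,15,0,-3,0,0,0],[0,20,0,-3,0,0,0],[0,25,0,-3,0,0,0]]])

```text
time: 9.1
tool_pos: [535.7, -202.9, 149.0]
tcp_rot: [180.0, 0.0, 90.1]
ft_force: [-0.4, -1.7, -0.5]
finger_gap: 0.2
```

>>> carry_out(commands=[[[0,12,0,2,0,0,0],[0,22,0,5,0,0,0],[0,31,0,9,0,0,0],[0,39,0,14,0,0,0],[0,47,0,21,0,0,0]]])

```text
time: 9.72
tool_pos: [535.8, -155.6, 127.6]
tcp_rot: [180.0, 0.0, 90.1]
ft_force: [-0.4, 0.2, 1.1]
finger_gap: -0.0
```

>>> carry_out(commands=[[[0,7,0,8,0,0,0],[0,13,0,16,0,0,0],[0,18,0,25,0,0,0],[0,23,0,34,0,0,0],[0,27,0,42,0,0,0]]])

```text
time: 10.35
tool_pos: [535.5, -128.9, 85.1]
tcp_rot: [-180.0, -0.0, 90.1]
ft_force: [0.1, -0.7, 0.5]
finger_gap: -0.1
```

Now down to the stop.

>>> carry_out(commands=[[[0,3,0,6,0,0,0],[0,4,0,11,0,0,0],[0,4,0,15,0,0,0],[0,4,0,18,0,0,0],[0,4,0,20,0,0,0]]])

```text
time: 10.98
tool_pos: [535.7, -125.2, 65.8]
tcp_rot: [180.0, 0.0, 90.1]
ft_force: [-0.1, -0.1, 1.1]
finger_gap: -0.2
```

>>> carry_out(commands=[[[0,0,0,1,0,0,0],[0,0,0,2,0,0,0],[0,0,0,2,0,0,0]]])

```text
time: 11.35
tool_pos: [535.7, -125.3, 63.9]
tcp_rot: [180.0, 0.0, 90.1]
ft_force: [-0.7, 0.4, 0.6]
finger_gap: 0.5
```

>>> carry_out(commands=[[[0,0,0,1,0,0,0],[0,0,0,2,0,0,0],[0,0,0,2,0,0,0]]])

```text
time: 11.72
tool_pos: [535.7, -125.2, 61.9]
tcp_rot: [180.0, 0.0, 90.1]
ft_force: [-0.2, -1.5, 0.8]
finger_gap: -0.1
```

>>> carry_out(commands=[[[0,0,0,1,0,0,0],[0,0,0,2,0,0,0],[0,0,0,2,0,0,0]]])

```text
time: 12.1
tool_pos: [536.0, -125.3, 61.3]
tcp_rot: [180.0, 0.0, 90.1]
ft_force: [-5.2, 1.5, 11.2]
finger_gap: -0.3
```

The bail is on its stop at z 61, with 11 N of reaction. I lift away, go behind the tub, open to 50 mm and look.

>>> carry_out(commands=[[[0,0,0,-40,0,0,0],[0,-20,0,-80,0,0,0],[50,-80,0,-80,0,0,0],[50,-140,0,-80,0,0,0],[50,-195,0,-80,0,0,0]]])

```text
time: 12.72
tool_pos: [535.8, -321.9, 139.9]
tcp_rot: [180.0, -0.0, 90.1]
ft_force: [0.7, 0.9, -0.3]
finger_gap: 50.1
```

Run:
```python
from h import *
t=viewer.snapshot("top")[:,:,::-1];s=viewer.snapshot("side")[:,:,::-1]
cv2.imwrite("pics/t6.png",t);cv2.imwrite("pics/s6.png",s)
c=lambda i,x,y:cv2.resize(i[y:y+100,x:x+80],(400,500),interpolation=cv2.INTER_CUBIC)
cv2.imwrite("pics/c6.png",np.hstack([c(t,310,165),c(s,320,205)]));print(r.sense()["tool_pos"],r.sense()["finger_gap"])
```

```text
[ 534.86098989 -325.41324198  139.57478064] 49.8962294739682
```

View pics/c6.png

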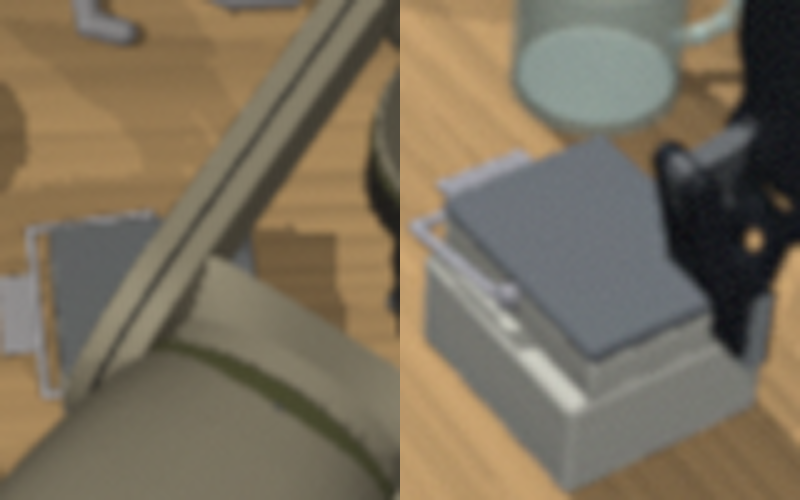

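The bail lies fully down to the front, and the tub is unmoved. I descend behind it with the yaw matched to the tub.

>>> carry_out(commands=[[[50,20,5,0,0,0,-2.6],[50,20,5,50,0,0,-2.6],[50,20,5,95,0,0,-2.6],[50,20,5,104,0,0,-2.6],[50,20,5,104,0,0,-2.6]]])

```text
time: 13.45
tool_pos: [541.2, -298.9, 36.3]
tcp_rot: [-180.0, -0.0, 92.8]
ft_force: [-0.3, -0.0, -0.8]
finger_gap: 50.0
```

>>> carry_out(commands=[[[50,20,0,0,0,0,0],[50,28,0,0,0,0,0],[50,36,0,0,0,0,0],[50,44,0,0,0,0,0],[50,52,0,0,0,0,0]]])

```text
time: 14.08
tool_pos: [539.4, -249.6, 37.4]
tcp_rot: [179.9, 0.2, 92.7]
ft_force: [0.1, -7.3, 1.2]
finger_gap: 49.8
```

>>> carry_out(commands=[[[50,10,0,0,0,0,0],[50,20,0,0,0,0,0],[50,30,0,0,0,0,0],[50,40,0,0,0,0,0],[50,48,0,0,0,0,0]]])

```text
time: 14.7
tool_pos: [537.2, -201.6, 37.4]
tcp_rot: [179.9, 0.2, 92.7]
ft_force: [1.0, -6.3, 1.6]
finger_gap: 49.7
```

Run:
```python
from h import *
t=viewer.snapshot("top")[:,:,::-1];s=viewer.snapshot("side")[:,:,::-1]
cv2.imwrite("pics/t7.png",t);cv2.imwrite("pics/s7.png",s)
c=lambda i,x,y,w,h:cv2.resize(i[y:y+h,x:x+w],(w*4,h*4),interpolation=cv2.INTER_CUBIC)
cv2.imwrite("pics/c7.png",np.hstack([c(t,250,160,100,130),c(s,290,180,100,130)]));print(r.sense()["tool_pos"],r.sense()["ft_force"])
```

```text
[ 537.16772689 -200.65160978   37.35744608] [ 1.05237066 -1.77319591  4.8873495 ]
```

View pics/c7.png

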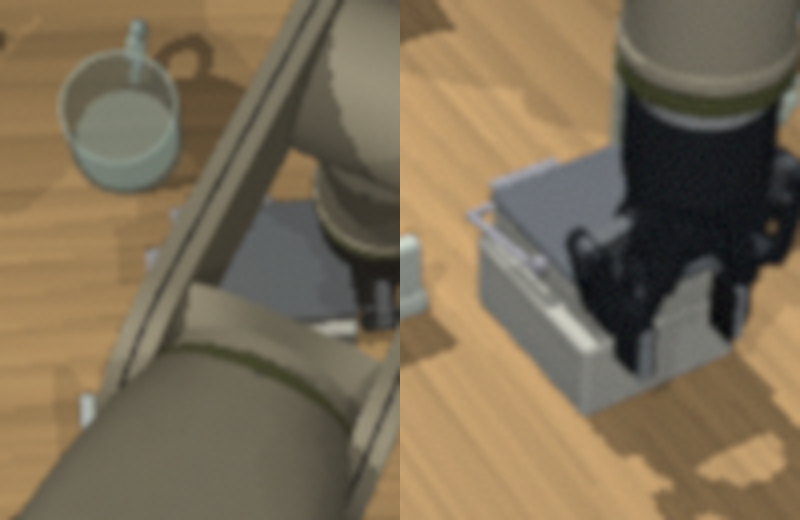

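The tub is sliding straight with both fingers on its rear. I back off slightly, raise 4 mm for lid clearance, and continue through the gap.

>>> carry_out(commands=[[[50,-4,0,0,0,0,0],[50,-4,-2,-4,0,0,0],[50,8,-2,-4,0,0,0],[50,19,-2,-4,0,0,0],[50,30,-2,-4,0,0,0]]])

```text
time: 15.42
tool_pos: [533.0, -171.1, 40.4]
tcp_rot: [180.0, 0.1, 92.6]
ft_force: [0.0, -6.0, 0.4]
finger_gap: 49.9
```

>>> carry_out(commands=[[[50,12,0,0,0,0,0],[50,24,0,0,0,0,0],[50,36,0,0,0,0,0],[50,48,0,0,0,0,0],[50,58,0,0,0,0,0]]])

```text
time: 16.05
tool_pos: [530.2, -112.9, 40.3]
tcp_rot: [180.0, 0.1, 92.7]
ft_force: [-0.1, -5.9, 0.0]
finger_gap: 49.8
```

Run:
```python
from h import *
t=viewer.snapshot("top")[:,:,::-1];s=viewer.snapshot("side")[:,:,::-1]
cv2.imwrite("pics/t8.png",t);cv2.imwrite("pics/s8.png",s)
c=lambda i,x,y,w,h:cv2.resize(i[y:y+h,x:x+w],(w*4,h*4),interpolation=cv2.INTER_CUBIC)
cv2.imwrite("pics/c8.png",np.hstack([c(t,220,160,100,130),c(s,250,150,100,130)]));print(r.sense()["tool_pos"],r.sense()["ft_force"])
```

```text
[ 529.94130524 -111.88893355   39.97722677] [-1.04100996 -1.21078282  0.53267293]
```

View pics/c8.png

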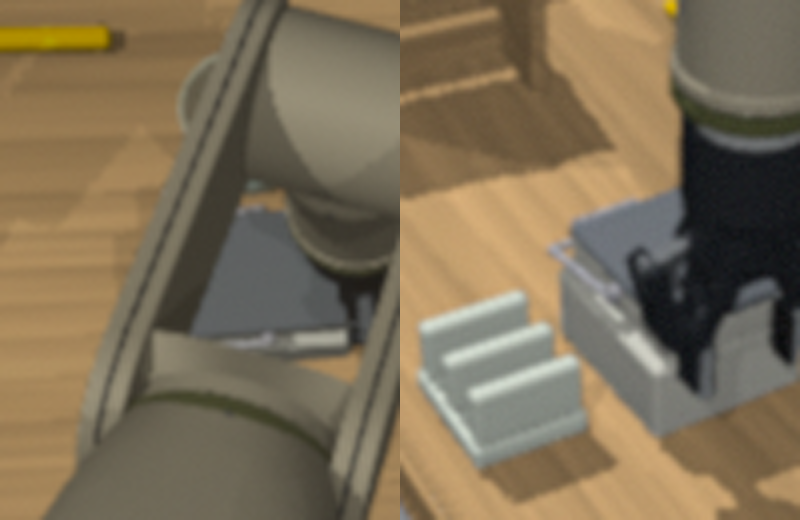

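The tub passes the lid rest with clearance. Its near rear bottom corner is at about (314.5,258) and its near front ledge corner at about (291,217). This checks the course.

Run:
```python
from h import *
q=[530-2.5,-46,np.radians(2.7)]
a=onz("side",(314.5,258.2),6);b=onz("side",(290.5,217.5),56)
print("rear-near bottom",a,"front-near",b, "pred",pts(q,[(-50,-55,6),(-50,55,56)]), "yaw",np.degrees(np.arctan2(-(b-a)[0],(b-a)[1])))
print("rest corners", onz("side",(250+485/4-100,150+467/4),6), onz("side",(250+185/4,150+425/4),6))
```

```text
rear-near bottom [488.81670756 -97.71510211] front-near [480.06186389   1.69971111] pred [[ 480.14636104 -103.29426566    6.        ]
 [ 474.96465146    6.58362059   56.        ]] yaw 5.032699480529888
rest corners [391.5957773  -77.17794399] [455.76387014 -72.76058157]
```

>>> carry_out(commands=[[[50,12,0,0,0,0,0],[50,24,0,0,0,0,0],[50,36,0,0,0,0,0],[50,48,0,0,0,0,0],[50,60,0,0,0,0,0]]])

```text
time: 16.77
tool_pos: [527.2, -53.1, 40.0]
tcp_rot: [180.0, 0.1, 92.7]
ft_force: [-0.4, -5.8, 0.0]
finger_gap: 49.9
```

>>> carry_out(commands=[[[50,12,0,0,0,0,0],[50,24,0,0,0,0,0],[50,36,0,0,0,0,0],[50,48,0,0,0,0,0],[50,60,0,0,0,0,0]]])

```text
time: 17.4
tool_pos: [524.3, 6.8, 39.9]
tcp_rot: [-180.0, 0.1, 92.7]
ft_force: [-0.2, -5.7, 1.0]
finger_gap: 50.1
```

Run:
```python
from h import *
t=viewer.snapshot("top")[:,:,::-1];s=viewer.snapshot("side")[:,:,::-1]
cv2.imwrite("pics/t9.png",t);cv2.imwrite("pics/s9.png",s)
c=lambda i,x,y,w,h:cv2.resize(i[y:y+h,x:x+w],(400,600),interpolation=cv2.INTER_CUBIC)
cv2.imwrite("pics/c9.png",np.hstack([c(t,155,160,100,150),c(s,215,95,100,150)]));print(r.sense()["tool_pos"],r.sense()["ft_force"])
```

```text
[524.15059621   8.03899158  39.7625623 ] [ 0.13731033  0.11280873 -0.40816382]
```

View pics/c9.png

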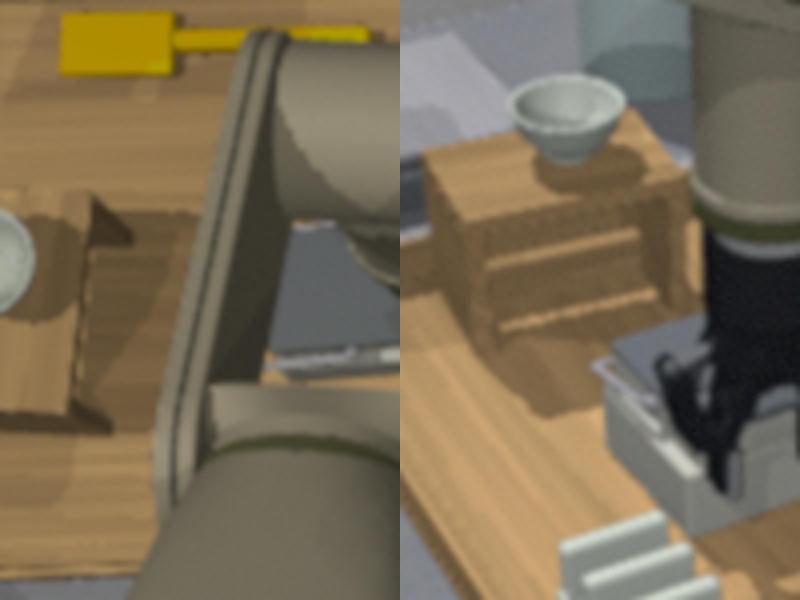

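Run:
```python
from h import *
np.set_printoptions(suppress=True,precision=1)
print("tub bottom rear-near,front-near",onz("side",(289.2,228.7),6),onz("side",(266.7,205),6))
print("lid near edge",onz("top",(223,248),84),onz("top",(255,245),84),"far",onz("top",(228.7,216.2),84))
print("bridge top mouth: top",onz("top",(178,208.7),113),onz("top",(172.5,263.2),113)," side",onz("side",(287.5,138.7),113),onz("side",(231.3,150),113),onz("side",(221.3,133.7),113))
print("cheek inner floor side L,R",onz("side",(239.5,182),6),onz("side",(280.5,171.5),6),"outer R",onz("side",(285,171.5),6))
print("cheek floor top: upper, lower",onz("top",(155+132/4,160+243/4),6),onz("top",(155+110/4,160+432/4),6))
```

```text
tub bottom rear-near,front-near [485.8  21.5] [478.3 132.1]
lid near edge [478.7 124. ] [483.6  37.9] far [566.6 108.8]
bridge top mouth: top [584.6 238.9] [437.5 249.6]  side [591.7 236.1] [441.  251.7] [449.  340.9]
cheek inner floor side L,R [457.5 258.9] [576.6 253.3] outer R [587.6 247.5]
cheek floor top: upper, lower [578.9 241. ] [441.2 253.8]
```

The top and side views agree that the tub is about 27 mm to +x in the bridge frame, 168 mm before the mouth, and turned about 7° relative to it. I steer it over and square it before entry.

>>> carry_out(commands=[[[50,9.5,-2,0,0,0,0.7],[50,19,-4,0,0,0,1.4],[50,28.5,-6,0,0,0,2.1],[50,38,-8,0,0,0,2.8],[50,47.5,-9.5,0,0,0,3.5]]])

```text
time: 18.12
tool_pos: [512.6, 53.5, 39.9]
tcp_rot: [-180.0, 0.1, 89.1]
ft_force: [-0.3, -5.9, 0.9]
finger_gap: 50.0
```

>>> carry_out(commands=[[[50,9.5,-2.5,0,0,0,0.7],[50,19,-5,0,0,0,1.4],[50,28,-7.5,0,0,0,2.1],[50,37,-10,0,0,0,2.8],[50,46,-12,0,0,0,3.5]]])

```text
time: 18.75
tool_pos: [501.2, 99.7, 39.8]
tcp_rot: [-180.0, 0.1, 85.6]
ft_force: [0.5, -5.6, 1.1]
finger_gap: 50.1
```

Run:
```python
from h import *
t=viewer.snapshot("top")[:,:,::-1];s=viewer.snapshot("side")[:,:,::-1]
cv2.imwrite("pics/t10.png",t);cv2.imwrite("pics/s10.png",s)
c=lambda i,x,y,w,h:cv2.resize(i[y:y+h,x:x+w],(400,600),interpolation=cv2.INTER_CUBIC)
cv2.imwrite("pics/c10.png",np.hstack([c(t,140,180,80,120),c(s,215,120,80,120)]));print(r.sense()["tool_pos"],r.sense()["ft_force"])
```

```text
[500.97211574 100.59449817  39.686104  ] [ 0.21558246 -0.60205957 -0.07425171]
```

View pics/c10.png

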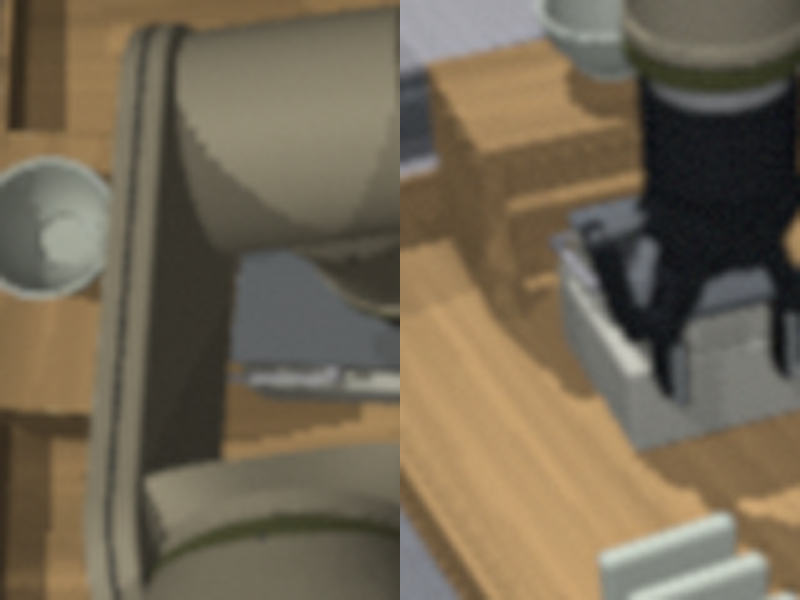

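The tub is approaching the mouth, and its near side is visible: side-view corners (263,210) and (246.4,170), top-view lid edge (187,252.4) to (220,254.4). My 12 viewings are used up, so from here I measure numerically.

Run:
```python
from h import *
np.set_printoptions(suppress=True,precision=1)
print("side rear-near bottom",onz("side",(263,210),6),"ledge rear",onz("side",(262,196.5),56),"ledge front",onz("side",(246.4,170),56))
a,b=onz("top",(187,252.4),84),onz("top",(220,254.4),84);print("lid near",a,b,np.degrees(np.arctan2(-(a-b)[0],(a-b)[1])))
# precise lid near edge in top by gradient, and bridge mouth edge from first clean picture
def edge(img,cols,r0,r1,sgn):
    g=cv2.GaussianBlur(cv2.cvtColor(img,cv2.COLOR_BGR2GRAY).astype(float),(3,3),0); P=[]
    for c in cols:
        d=sgn*np.diff(g[r0:r1,c]); k=d.argmax(); 
        if 0<k<len(d)-1:
            o=(d[k-1]-d[k+1])/(2*(d[k-1]-2*d[k]+d[k+1])+1e-9); P.append((c,r0+k+.5+o))
    return P
t=cv2.imread("pics/t10.png"); t9=cv2.imread("pics/t9.png")
for nm,im,cols,r0,r1 in(("now",t,range(190,218,3),244,258),("t9",t9,range(226,254,3),240,254)):
    W=np.array([onz("top",p,84) for p in edge(im,cols,r0,r1,1)]); k=np.polyfit(W[:,1],W[:,0],1); print(nm,W.tolist() and W[:, :].round(0).tolist(),"yaw",-np.degrees(np.arctan(k[0])))
t0=cv2.imread("pics/top0.png"); g=t0.transpose(1,0,2)
W=np.array([onz("top",(p[1],p[0]),113) for p in edge(np.ascontiguousarray(g),range(214,260,4),166,184,-1)]); print(W.round(0).tolist()); k=np.polyfit(W[:,0],W[:,1],1);print("bridge yaw",np.degrees(np.arctan(k[0])))
```

```text
side rear-near bottom [461.4 117.6] ledge rear [456.5 107. ] ledge front [469.5 231.8]
lid near [470.4 220.4] [461.5 131.9] -5.72380163747199
now [[465.0, 212.0], [465.0, 204.0], [466.0, 196.0], [465.0, 188.0], [464.0, 180.0], [466.0, 172.0], [464.0, 164.0], [462.0, 156.0], [462.0, 148.0], [462.0, 140.0]] yaw -3.097954845604846
t9 [[476.0, 116.0], [476.0, 108.0], [477.0, 100.0], [477.0, 92.0], [478.0, 84.0], [479.0, 76.0], [479.0, 68.0], [478.0, 59.0], [479.0, 51.0], [480.0, 43.0]] yaw 3.027828678737652
[[570.0, 241.0], [559.0, 242.0], [548.0, 245.0], [537.0, 247.0], [526.0, 248.0], [516.0, 249.0], [505.0, 248.0], [494.0, 250.0], [483.0, 250.0], [473.0, 252.0], [462.0, 252.0], [451.0, 252.0]]
bridge yaw -5.3050794857600785
```

Both cameras now put the tub at x_b about +3 to +5 mm, y_b about -75 mm and square to the bridge within about 1–2°. I push straight in.

>>> carry_out(commands=[[[50,9,-0.5,0,0,0,0],[50,18,-1,0,0,0,0],[50,27,-1.5,0,0,0,0],[50,35,-2,0,0,0,0],[50,43,-2.5,0,0,0,0]]])

```text
time: 19.48
tool_pos: [502.0, 142.7, 39.7]
tcp_rot: [-180.0, 0.1, 85.7]
ft_force: [-0.9, -6.0, 0.5]
finger_gap: 50.0
```

>>> carry_out(commands=[[[50,6,0,0,0,0,0],[50,12,0,0,0,0,0],[50,17,0,0,0,0,0],[50,21,0,0,0,0,0],[50,24,0,0,0,0,0]]])

```text
time: 20.1
tool_pos: [503.7, 166.5, 39.7]
tcp_rot: [-180.0, 0.1, 85.7]
ft_force: [-1.0, -8.0, 1.5]
finger_gap: 49.9
```

>>> carry_out(commands=[[[50,2,0,0,0,0,0],[50,4,0,0,0,0,0],[50,6,0,0,0,0,0]]])

```text
time: 20.48
tool_pos: [504.2, 172.3, 39.7]
tcp_rot: [-180.0, 0.1, 85.7]
ft_force: [-1.2, -7.1, 1.1]
finger_gap: 50.1
```

>>> carry_out(commands=[[[50,1,0,0,0,0,0],[50,2,0,0,0,0,0],[50,3,0,0,0,0,0]]])

```text
time: 20.85
tool_pos: [504.4, 175.2, 39.6]
tcp_rot: [-179.9, 0.1, 85.7]
ft_force: [-0.3, -6.5, 1.1]
finger_gap: 50.0
```

>>> carry_out(commands=[[[50,1,0,0,0,0,0],[50,2,0,0,0,0,0],[50,3,0,0,0,0,0]]])

```text
time: 21.22
tool_pos: [504.6, 178.2, 39.6]
tcp_rot: [-179.9, 0.1, 85.7]
ft_force: [0.2, -6.8, 0.8]
finger_gap: 50.2
```

>>> carry_out(commands=[[[50,1,0,0,0,0,0],[50,2,0,0,0,0,0]]])

```text
time: 21.48
tool_pos: [504.8, 180.2, 39.7]
tcp_rot: [-179.9, 0.1, 85.7]
ft_force: [-0.6, -6.3, 2.1]
finger_gap: 50.0
```

>>> carry_out(commands=[[[50,1,0,0,0,0,0],[50,2,0,0,0,0,0],[50,3,0,0,0,0,0]]])

```text
time: 21.85
tool_pos: [505.0, 182.9, 39.7]
tcp_rot: [-179.9, 0.1, 85.7]
ft_force: [-1.7, -11.3, 4.2]
finger_gap: 50.1
```

>>> carry_out(commands=[[[50,1,0,0,0,0,0],[50,2,0,0,0,0,0]]])

```text
time: 22.1
tool_pos: [504.7, 183.2, 39.7]
tcp_rot: [-179.9, 0.3, 85.7]
ft_force: [-5.6, -20.6, 8.7]
finger_gap: 49.9
```

The reaction rose to 20 N at tool y 183, against a predicted stop at about 185. I back off and clear away, up and out of both cameras' way.

>>> carry_out(commands=[[[50,-8,0,0,0,0,0],[50,-30,0,0,0,0,0],[50,-60,0,0,0,0,0],[50,-70,0,-50,0,0,0],[50,-70,0,-110,0,0,0]]])

```text
time: 22.72
tool_pos: [498.5, 115.6, 149.4]
tcp_rot: [-179.8, 0.0, 85.6]
ft_force: [1.5, 0.4, -0.1]
finger_gap: 49.8
```

>>> carry_out(commands=[[[50,-50,0,-30,0,0,0],[50,-110,0,-60,0,0,0],[50,-170,0,-60,0,0,0],[50,-230,0,-60,0,0,0],[50,-290,0,-60,0,0,0]]])

```text
time: 23.35
tool_pos: [477.9, -174.4, 210.2]
tcp_rot: [179.9, -0.0, 85.7]
ft_force: [1.2, -0.5, -0.1]
finger_gap: 49.8
```

Run:
```python
from h import *
np.set_printoptions(suppress=True,precision=1)
t=viewer.snapshot("top")[:,:,::-1].copy();s=viewer.snapshot("side")[:,:,::-1].copy()
cv2.imwrite("pics/t11.png",t);cv2.imwrite("pics/s11.png",s); print(r.sense()["tool_pos"],r.sense()["time"])
for n,im in(("top",t),("side",s)):   # moved things other than tub/arm
    d=cv2.absdiff(im,cv2.imread(f"pics/{n}0.png")).max(2)>40
    print(n,{k:int(d[v:v+16,u-8:u+8].sum()) for k,(u,v) in (dict(dish=(149,218),rest=(284,262),jug=(281,180),spat=(185,163),hook=(345,155)) if n=="top" else dict(dish=(257,116),rest=(275,236),jug=(360,200),spat=(330,150),hook=(440,250))).items()})
g=cv2.cvtColor(t,cv2.COLOR_BGR2GRAY)
print("top gray rows205-270 step3, cols165-205 step2")
for v in range(205,272,3): print(v,*g[v,165:207:2])
b=np.array([512.,245.,np.radians(-4.5)])
q=[*pts(b,[(2,5,0)])[0,:2],b[2]]
P=pts(q,[(42,-55,84),(-42,-55,84),(-50,-55,56),(50,-55,56),(-50,-55,6),(-42,-5,84)])
print("pred top",proj("top",P).tolist()); print("pred side",proj("side",P).tolist())
```

```text
[ 477.2 -177.8  209.8] 23.45
top {'dish': 0, 'rest': 32, 'jug': 0, 'spat': 0, 'hook': 57}
side {'dish': 0, 'rest': 0, 'jug': 0, 'spat': 256, 'hook': 0}
top gray rows205-270 step3, cols165-205 step2
205 126 127 127 128 127 127 128 127 127 128 127 127 127 128 127 128 127 127 127 128 127
208 145 145 139 118 116 113 103 113 119 119 119 119 122 123 122 122 122 120 120 120 119
211 142 139 127 114 114 117 90 55 91 121 122 122 121 121 122 122 122 122 121 123 123
214 92 103 106 104 117 117 91 52 49 53 77 83 84 84 84 83 85 84 83 86 86
217 86 86 80 75 82 105 70 55 54 52 48 61 82 83 85 85 86 84 85 87 88
220 87 85 77 76 77 88 56 58 55 54 53 52 80 83 83 83 83 83 84 83 82
223 86 84 77 77 79 79 52 59 60 63 62 58 76 88 81 74 76 98 85 85 84
226 86 82 77 77 79 72 55 57 58 57 58 60 79 86 86 86 70 73 63 72 83
229 84 79 77 78 80 64 54 57 57 56 59 60 85 86 86 85 65 71 59 60 77
232 84 79 78 79 79 67 57 57 58 58 58 69 86 86 86 85 59 68 60 60 84
235 83 78 78 79 90 60 57 57 58 57 61 85 87 87 87 85 57 65 60 63 82
238 81 79 80 111 121 56 57 58 57 58 76 86 86 86 86 82 58 67 58 68 91
241 118 117 117 121 114 58 58 
[... 589 characters left out ...]
 96 96 97 99 100 120 121
268 89 85 81 80 76 76 70 68 67 94 108 110 109 112 124 124 124 125 126 126 126
271 117 118 117 117 117 118 119 126 131 132 132 132 132 133 133 133 134 134 134 134 135
pred top [[198.19081555776498, 222.534702984089], [195.24316387570298, 252.8904907396358], [197.576220634427, 257.6186688292636], [200.96834353923956, 222.21397114214543], [201.9822087889039, 260.6340258991211], [176.66375000813292, 252.15815995903878]]
pred side [[281.63135289101, 160.0943530989651], [250.48171719203594, 167.20926034566986], [248.19070262043303, 177.23879336820542], [284.77193080784156, 168.6618868187475], [249.46660541355357, 193.3031877182919], [244.0712734925201, 157.46843956317701]]
```

The tub fits the predicted parked pose within about 1–1.5 px (2–3 mm). Jug, lid rest, dish, hook and spatula each show no change in at least one unobstructed view. The robot is clear, so I hand in.

```bash
python3 -c "
from bench import r
print(r.sense()['ft_force']); print(r.hand_in())"
```

```text
[ 0.35634769  0.77779818 -0.067462  ]
the job is handed in; nothing more can be done
None
```

I clamped the bail shut and slid the tub between the jug and the lid rest, under the bridge and up to the stop. The job was handed in after about 23.5 s of the 72 s allowed; no verdict came back.

**Bail:** I swung it over along its arc with closed fingers. It met its stop with 11 N while the tub was still about 440 mm short of the bridge, and a picture showed it fully down. It is hidden under the bridge now, so I could not see it at the end.

**Slide:** Two spread fingers pushed the tub's rear, and I steered and squared it before the mouth. At the stop the reaction rose from about 6 N to 20 N at tool y 183, where I expected about 185.

**Last checks:**
- **Tub position:** The top view shows the tub's lid edges within about 1–1.5 px (2–3 mm) of the predicted parked pose, and the tub looks square to the bridge.
- **Other objects:** The jug and the dish are unchanged in both views. The lid rest and the hook are unchanged in the side view, and the spatula in the top view. Their other views did show a change, which I put down to the arm being in front of them but did not check separately.
- **Robot:** It stands clear with no contact force.

**Disagreements:**
- **Fingertip height:** The closed fingertips touched the floor at a reported z of about 5 mm, so they sit at the reported TCP, not 19 mm ahead of it. I worked with the touched value.
- **Camera offset:** The two cameras differed by about 6 mm in x, so I used positions relative to the bridge within each view.
- **Bridge angle:** My readings of it ranged from 2.7° to 5.9°, and I used about 4.5°.

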